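Weigh the tea tin and put up its price card

TASK

Weigh the tea tin: hang it by the ring of its lid on the hook of the hanging scale, letting it down gently so that the scale never runs to its stop, and let go. Once the pointer has come to rest, take the price card of the colour of the band it points to (cream band for a light tin, red band for a heavy one) out of the leaning rack and stand it upright, fully down in the slot of the wooden card block. Leave the tin hanging, the other card in its rack and everything else where it stands.

Things in the scene. Friction and masses are not known exactly. Their poses are not given: they have to be found in the camera images.
- tea_tin: Dark green round tea tin, body 54 mm in diameter and 56 mm tall, brass lid (57 mm) up to 74 mm, 12 mm neck and an upright brass ring of 5 mm wire on top. Stands upright, 0.2 to 0.48 kg. Origin: centre of its underside, z up. The ring lies in its y-z plane and is threaded along the tin's x, from either side. Grip the green body 30 to 50 mm above the underside
- tin_ring (a point): Highest point of the inside of the ring, on the tin's axis, 120 mm above its underside: the point that rests on the hook. The ring's opening is round, 34 mm across (86 to 120 mm above the tin's underside)
- scale: Hanging counter scale, fixed: steel foot plate 170 x 150 x 12 mm, column 115 mm behind the hook, beam 0.45 m up with a white housing under it. Origin: on the worktop straight below the hook. Its front, with the hook's open side, faces its own -x. No room for an upright gripper above the hook: come from the front with the tool tilted 30 to 45 degrees
- scale_face (a point): Middle of the front of the scale's white housing (40 mm along the scale's x, 64 mm along its y, 0.325 to 0.437 m above the worktop, centred above the hook). It shows a cream band above a red band; a black pointer sinks over them with the hook and passes from cream to red when the hook has sunk 37 mm
- hook_seat (a point): Bottom of the hook's bowl (upper side of the 6 mm wire), where the ring rests; it moves with the hook, 0.2365 m above the worktop when unloaded. The hook is a J in the scale's x-z plane: its free tip stands 18 mm in front (scale's -x) and 16 mm above this point, the wire's underside 6 mm below it; the back curve is 16 mm behind it and the shank rises above it from 40 mm up
- scale_hook (a joint): How far the sprung hook has sunk, m: 0 unloaded, stop at 0.075. It sinks 11 mm per newton (90 N/m) and bobs for about a second when let go; the tin takes it 22 to 53 mm down. Above 0.037 the pointer is in the red band (heavy), below in the cream band (light); within 2 mm of that line either card is right
- cream_card: Stiff cream price card with brown print, 60 mm wide, 90 mm tall, 4 mm thick, 30 g. Origin: middle of its lower edge; z up along the card, y along its width, x square to its face. At first it stands in one of the rack's two slots, its top leaning about 30 degrees towards the rack's front (rack's -x), its lower 22 mm in the slot
- cream_card_top (a point): Middle of the upper edge of the cream card
- red_card: Stiff dark red price card with golden print, of the same size and frame as the cream card; it stands in the other slot of the rack
- red_card_top (a point): Middle of the upper edge of the red card
- card_rack: Leaning wooden card rack, fixed, 204 mm wide along its y, about 66 mm deep and 54 mm high, with two card slots side by side, 94 mm apart between centres, each 6 x 68 mm; the slots lean 25 degrees with their mouths towards the rack's own -x (its front, which faces about -x of the world). Origin: on the worktop under its middle
- card_block: Wooden card block, fixed, 46 x 100 x 34 mm (x, y, z). One slot along its y in its top: 6 mm wide and 68 mm long with a 5 mm chamfer all round the mouth, 20 mm deep. Origin: centre of its underside
- block_slot (a point): Middle of the slot's floor, 14 mm above the worktop (the mouth is 34 mm above it); a card that is fully down has its lower edge here, its width along the block's y
- steel_cup: Small polished steel cup, 38 mm in diameter, 80 mm tall, bystander; origin at its underside
- tea_infuser: Ball tea infuser on its foot, 46 mm in diameter, 79 mm tall, bystander; origin at its underside
- egg_cup: Small polished cup, 43 mm in diameter, 40 mm tall, bystander; origin at its underside
- ribbon_spool: Spool of red gift ribbon lying flat, 78 x 116 x 26 mm, bystander; origin at its underside
- shell_box: Shell-shaped metal pill box, 63 x 60 x 27 mm, bystander; origin at its underside
- bird_pourer: Polished pear-shaped pourer with a curved neck, 36 x 38 x 75 mm, bystander; origin at its underside

How it is judged:
By the outcome, as a careful person would: the job done as asked, in the order asked, and still so for the second after the job is handed in, with the robot touching nothing.
It also fails if it takes over 72 s, if anything falls off the work surface, if the arm or the gripper's body presses on something with over 40 N, if the wrist force passes 120 N, or if a joint passes its speed limit or range.

ROBOT

A 7-joint arm with a two-finger parallel gripper is mounted at the origin on a cart in front of the work surface, level with it; the furniture and walls round the work are solid. World frame = base frame: x ahead of the robot, y to its left, z up, the work surface at z = 0. Lengths are in m, angles in rad, forces in N, time in s.
With the tool pointing down it reaches from about 0.4 to 0.85 m from the base axis. Payload 4.4 kg.
Tool frame: the origin (TCP) lies on the mounting face of the last link; the fingertips stand 199 mm ahead of it and the grasp point (between the pads) lies 180 mm ahead of it; z points along the fingers, y is the line along which they close (so a half turn about z gives the same grasp; the last joint's range is limited). The gripper opens to 94 mm and grips with 3 to 60 N. Pads are 16 mm wide; open, the fingers measure 119 mm over their backs; the gripper's body (75 mm by 177 mm) begins 78 mm behind the grasp point.
Start: joints at [-1.241, 0.628, 0.038, 1.517, -0.027, 0.996, -0.02], TCP at [0.251, 0.6, 0.405] pointing down, gripper open.
Joint ranges: [-3.06, 3.06], [-0.37, 2.12], [-1.25, 1.32], [0.18, 2.47], [-1.1, 4.24], [0.23, 1.98], [-2.94, 2.94]. Speed limits (rad/s): [2.57, 2.57, 3.14, 3.14, 3.14, 3.14, 3.14].

INTERFACE

Orientations are given as a unit quaternion [w, x, y, z].
In Python, from plant import arm, let_go, close_gripper, inverse_kinematics, snapshot, ticket, monitor gives the robot as it stands. Calls block until the motion is done:
- arm.move_pose(position, orientation): joint-space move of the TCP to a pose.
- arm.movel(position, ori=None, vel=0.15, contact_N=None): straight line of the TCP; ori=None keeps the orientation; vel is the mean speed in m/s. With contact_N (N) it stops when the force on the tool has changed by that much, and returns True; else False.
- arm.move_j(angles): joint-space move.
- let_go() and close_gripper(squeeze=None): open the fingers fully, or close them until they stop; squeeze is the grip in N (None keeps the last).
- arm.sleep(seconds).
- inverse_kinematics(position, orientation): joint angles nearest the present ones, or None.
- snapshot(name): name is "side" or "top"; returns a dict with "pixels" (420x560x3 uint8, red, green, blue), "K" (3x3 intrinsics, pixels), "eye" and "orientation" of the camera in the world. Camera axes: x right, y down, z forward; pixel columns grow to the right and rows downward; lengths in m; the calibration is good to about 2 mm. A picture is of the moment at which its call begins. There is no depth.
A pose or a line that the arm cannot do raises arm.PlanningError and nothing moves.
- ticket.hand_in(): hands the job in; it is judged then, once.
Readings, each from a call of its own:
- monitor.read_time(): time.
- monitor.read_q(): joint angles.
- monitor.read_qd(): joint speeds.
- monitor.read_tau(): joint torques, N m.
- monitor.read_ee_pos(): TCP position.
- monitor.read_tcp_rot(): TCP orientation.
- monitor.read_force(): force on the tool from outside, world axes, zero at the start.
- monitor.read_moment(): the same for the moment, N m.
- monitor.read_gripper_width(): finger opening in m.
- monitor.read_grip_force(): force on a finger pad.
Only numpy, scipy, OpenCV 4.12 (cv2) and the standard library are available. Lean on these libraries where they do the work, as an engineer would, in place of code of your own. Each camera call takes 0.05 s, during which the arm holds its last target. There are 200 camera calls.

## Working session

There is one attempt and no reset: what is moved stays moved. The work goes in short steps, each a Python script; the robot and the scene stay as the last script left them, time stands still between calls to the robot, and variables do not carry over. Pictures are saved under pics/ and viewed, at most 14 in all, crops included, and the job is handed in when it is done.

```bash
mkdir -p pics; ls
python3 - <<'E'
from plant import *
import cv2,numpy as np
for n in("side","top"):
    s=snapshot(n); cv2.imwrite(f"pics/{n}0.png",s["pixels"][:,:,::-1]); np.savez(f"pics/{n}0.npz",**s)
    print(n,s["K"].tolist(),s["eye"],s["orientation"])
print(monitor.read_time(),monitor.read_tcp_rot(),monitor.read_force())
E
```

```text
pics
side [[492.4359838706345, 0.0, 284.1943478184013], [0.0, 492.4359838706345, 217.38513064586607], [0.0, 0.0, 1.0]] [ 0.02298112 -0.99496078  1.18054748] [-0.39479528  0.88076799 -0.24298922  0.09664712]
top [[463.19369463384726, 0.0, 277.4907718394934], [0.0, 463.19369463384726, 211.90074754030147], [0.0, 0.0, 1.0]] [ 0.23687816 -0.08650101  1.57856233] [-0.08208217  0.7340348  -0.6703458   0.07135786]
0.1 [-1.54893717e-04  1.96629243e-01  9.80477566e-01 -8.11509960e-04] [ 0.14572323 -0.59034528 -0.07151113]
```

View pics/side0.png

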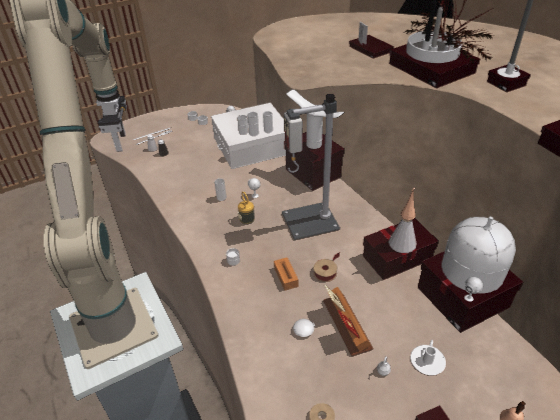

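View pics/top0.png

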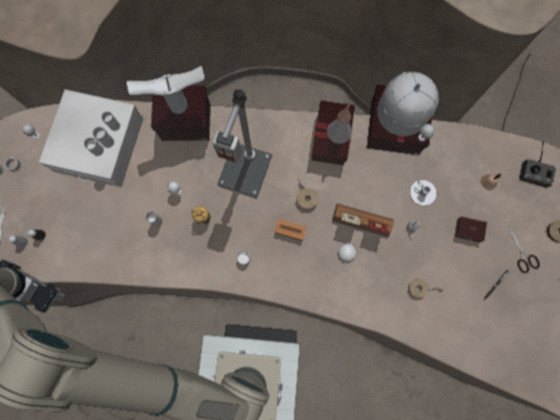

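The overview shows, in the side view, the tin at (246,210), scale foot at (310,220), block at (286,273) and rack at (347,320). In the top view they are at tin (201,215), foot (245,170), block (291,230) and rack (363,220). I'll zoom in next.

```bash
cat > h.py <<'E'
import cv2,numpy as np
from scipy.spatial.transform import Rotation as R
def rot(q): return R.from_quat(np.r_[q[1:],q[0]])
def quat(r): q=r.as_quat(); return np.r_[q[3],q[:3]]
def load(n): return dict(np.load(f"pics/{n}.npz"))
def ray(s,px):
    d=np.linalg.inv(s["K"])@np.r_[px,1.]; d=rot(s["orientation"]).apply(d); return s["eye"],d/np.linalg.norm(d)
def onz(s,px,z):
    e,d=ray(s,px); return e+d*(z-e[2])/d[2]
def proj(s,p):
    c=rot(s["orientation"]).inv().apply(np.atleast_2d(p)-s["eye"]); u=c@s["K"].T; return u[:,:2]/u[:,2:]
def tri(s1,p1,s2,p2):
    e1,d1=ray(s1,p1);e2,d2=ray(s2,p2)
    t=np.linalg.lstsq(np.c_[d1,-d2],e2-e1,rcond=None)[0]
    a,b=e1+t[0]*d1,e2+t[1]*d2; return (a+b)/2,np.linalg.norm(a-b)
def crop(s,x,y,w,h,k):
    im=s["pixels"][y:y+h,x:x+w,::-1]; return cv2.resize(im,None,fx=k,fy=k,interpolation=cv2.INTER_CUBIC)
E
python3 - <<'E'
from h import *
s,t=load("side0"),load("top0")
cv2.imwrite("pics/c1.png",np.hstack([crop(s,225,80,66,100,6)[:, :396],crop(t,185,120,66,100,6)]))
cv2.imwrite("pics/c2.png",np.vstack([crop(s,255,250,130,50,6)*0+crop(s,265,255,130,50,6),crop(t,270,195,130,50,6)]))
a=crop(s,225,80,130,160,3.75); b=crop(t,185,120,80,160,3.75)
cv2.imwrite("pics/c1.png",np.hstack([a,b]))
a=crop(s,265,250,115,110,3.4); b=crop(t,270,180,130,110,3.2)
h=max(a.shape[0],b.shape[0]); a=cv2.copyMakeBorder(a,0,h-a.shape[0],0,0,0);b=cv2.copyMakeBorder(b,0,h-b.shape[0],0,0,0)
c=np.hstack([a,b]); cv2.imwrite("pics/c2.png",c[:,:800]); print(c.shape)
E
```

```text
(374, 807, 3)
```

View pics/c1.png

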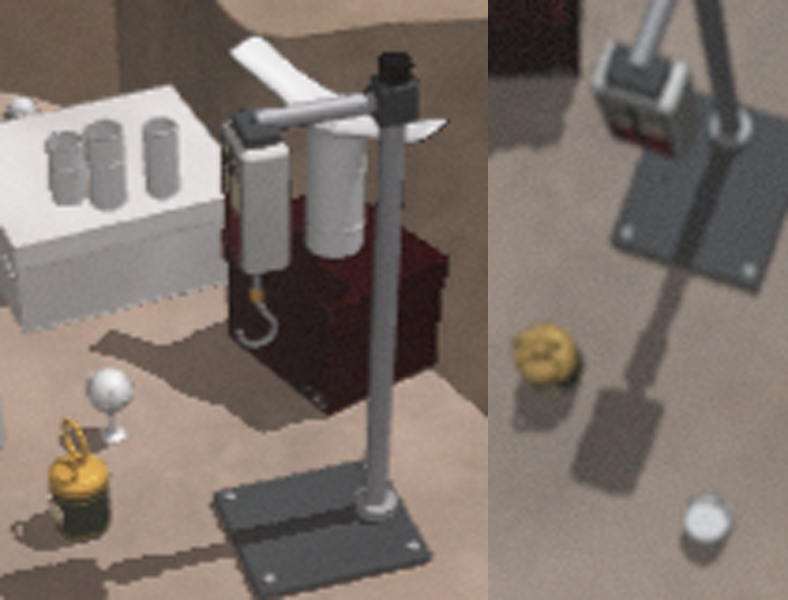

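View pics/c2.png

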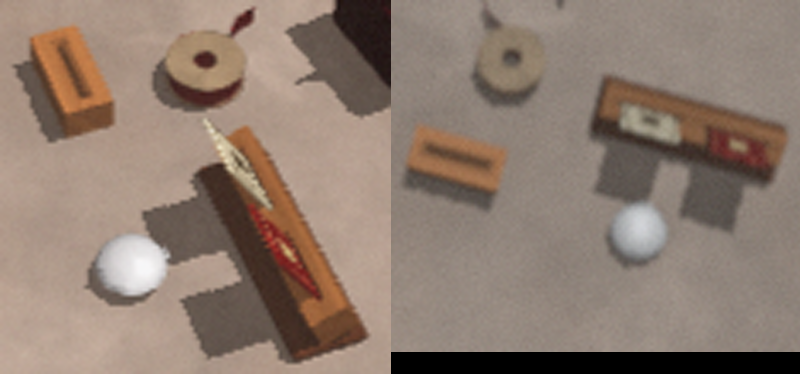

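In the side crop the hook bowl's bottom is near full-image pixel (293.8,172.3) and the ring top near (243.7,193). The rack holds the cream card in its left slot and the red card in its right slot. Next I'll measure with masks.

Run:
```python
from h import *
s,t=load("side0"),load("top0")
def mask(im,lo,hi,box):
    h=cv2.cvtColor(im,cv2.COLOR_RGB2HSV); m=cv2.inRange(h,lo,hi); o=np.zeros_like(m); x,y,w,hh=box; o[y:y+hh,x:x+w]=m[y:y+hh,x:x+w]
    n,l,st,c=cv2.connectedComponentsWithStats(o); i=1+np.argmax(st[1:,4]); return (l==i).astype(np.uint8),st[i],c[i]
def rect(s,m,z):
    c=max(cv2.findContours(m,0,cv2.CHAIN_APPROX_NONE)[0],key=cv2.contourArea)[:,0]
    p=np.array([onz(s,q,z)[:2] for q in c.astype(float)]); r=cv2.minAreaRect((p*1000).astype(np.float32)); return np.round(r[0],1),np.round(r[1],1),round(r[2],1)
for n,im,b in(("top",t,(275,210,40,40)),("side",s,(270,250,40,45))):
    m,st,c=mask(im["pixels"],(5,110,60),(20,255,255),b); print("block",n,st,c,rect(im,m,.034),onz(im,c,.034))
for n,im,b in(("top",t,(325,195,80,45)),("side",s,(320,280,60,80))):
    m,st,c=mask(im["pixels"],(5,100,60),(20,255,255),b); print("rack",n,st,c,rect(im,m,.054))
for n,im,b in(("top",t,(185,200,30,30)),("side",s,(233,190,30,40))):
    m,st,c=mask(im["pixels"],(15,110,70),(30,255,255),b); print("brass",n,st,c,onz(im,c,.074))
    x,y,w,h=st[:4]; 
    g=m[y:y+h,x:x+w]; print("\n".join("".join(".#"[v] for v in r) for r in g))
p=s["pixels"]
for n,im,b in(("side",s,(275,195,75,50)),("top",t,(215,145,60,55))):
    hsv=cv2.cvtColor(im["pixels"],cv2.COLOR_RGB2HSV); print("plate hsv",n,hsv[222,300] if n=="side" else hsv[185,240])
    m,st,c=mask(im["pixels"],(85,25,25),(125,120,110),b); print("plate",n,st,c,rect(im,m,.012))
for n,im in(("side",s),("top",t)):
  for nm,lo,hi,b in(("cream",(20,40,130),(35,120,255),(320,285,40,60) if n=="side" else (335,205,40,25)),("red",(170,120,60),(180,255,255),(330,300,40,50)if n=="side" else (365,210,40,30)),):
    m,st,c=mask(im["pixels"],lo,hi,b); print(nm,n,st,c)
# big zooms
a=crop(s,225,180,45,55,8);b=crop(t,180,195,45,55,8); cv2.imwrite("pics/c3.png",np.hstack([a,b]))
```

```text
block top [275 220  31  20 372] [289.99193548 229.3844086 ] (array([520.3, -94.8]), array([95.3, 45.9]), 78.9) [ 0.52011306 -0.09490434  0.034     ]
block side [274 258  24  32 500] [285.678 273.298] (array([ 517.3, -107.5]), array([125.7,  51.7]), 79.4) [ 0.51687005 -0.10957487  0.034     ]
rack top [334 205  59  29 522] [365.02681992 217.41762452] (array([ 575.5, -336.5]), array([194.9,  51.5]), 77.0)
rack side [ 324  287   49   69 1200] [347.85583333 324.86583333] (array([ 562.9, -354.3]), array([225.3,  62.4]), 78.7)
brass top [193 207  16  15 184] [200.00543478 214.08152174] [0.53731963 0.20780509 0.074     ]
.....######.....
...#########....
..###########...
.#############..
##############..
###############.
###############.
#######.#######.
################
###############.
###############.
.#############..
.############...
...##########...
....#####.#.....
brass side [238 192  16  21 190] [245.27894737 204.83157895] [0.53938842 0.20351314 0.074     ]
....###.........
......##........
....#..##.......
....#..##.......
....##..##......
....##..##......
.....##.##......
.....##..#......
......#####.....
....########....
..############..
.##############.
.##############.
################
################
################
################
.##############.
.##############.
.############...
....#######.....
plate hsv side [10 12 63]Traceback (most recent call last):
  File "<stdin>", line 20, in <module>
  File "<stdin>", line 5, in mask
    return _wrapfunc(a, 'argmax', axis=axis, out=out, **kwds)
    return bound(*args, **kwds)
ValueError: attempt to get argmax of an empty sequence
```

Run:
```python
from h import *
s,t=load("side0"),load("top0")
def mask(im,lo,hi,box):
    h=cv2.cvtColor(im,cv2.COLOR_RGB2HSV); m=cv2.inRange(h,lo,hi); o=np.zeros_like(m); x,y,w,hh=box; o[y:y+hh,x:x+w]=m[y:y+hh,x:x+w]
    n,l,st,c=cv2.connectedComponentsWithStats(o)
    if n<2: return None
    i=1+np.argmax(st[1:,4]); return (l==i).astype(np.uint8),st[i],c[i]
def rect(s,m,z):
    c=max(cv2.findContours(m,0,cv2.CHAIN_APPROX_NONE)[0],key=cv2.contourArea)[:,0]
    p=np.array([onz(s,q,z)[:2] for q in c.astype(float)]); r=cv2.minAreaRect((p*1000).astype(np.float32)); return np.round(r[0],1),np.round(r[1],1),round(r[2],1)
for n,im,b in(("side",s,(275,195,75,50)),("top",t,(215,145,60,55))):
    hsv=cv2.cvtColor(im["pixels"],cv2.COLOR_RGB2HSV); print(n,[hsv[v,u].tolist() for u,v in ([(290,222),(330,225),(315,232)] if n=="side" else [(238,180),(258,175),(225,178)])])
    m,st,c=mask(im["pixels"],(0,0,20),(180,70,85),b); print("plate",n,st,c,rect(im,m,.012))
for n,im in(("side",s),("top",t)):
  for nm,lo,hi,b in(("cream",(18,30,110),(40,130,255),(320,285,40,60) if n=="side" else (335,205,40,25)),("red",(170,110,50),(180,255,255),(330,300,40,50)if n=="side" else (365,210,40,30)),):
    r=mask(im["pixels"],lo,hi,b)
    if r:
        m,st,c=r; q=cv2.minAreaRect(np.argwhere(m)[:,::-1].astype(np.float32)); print(nm,n,st,c,cv2.boxPoints(q).round(1).tolist())
a=crop(s,225,180,45,55,8);b=crop(t,180,195,45,55,8); cv2.imwrite("pics/c3.png",np.hstack([a,b]))
```

```text
side [[0, 26, 60], [105, 12, 83], [105, 6, 82]]
plate side [282 203  57  37 992] [309.77721774 222.05342742] (array([723.3,  77.4]), array([153., 167.]), 76.4)
top [[42, 22, 57], [114, 15, 85], [105, 13, 80]]
plate top [ 215  145   56   53 1508] [242.01061008 169.30437666] (array([734. , 111.2]), array([202.7, 178.6]), 76.9)
cream side [324 285  21  26  99] [334.26262626 297.82828283] [[320.5, 288.5], [324.5, 284.5], [347.0, 307.0], [343.0, 311.0]]
cream top [341 213  19  12 129] [350.19379845 218.31782946] [[340.29998779296875, 219.39999389648438], [342.3999938964844, 212.10000610351562], [360.6000061035156, 217.3000030517578], [358.5, 224.60000610351562]]
red top [383 226   1   1   1] [383. 226.] [[383.0, 226.0], [383.0, 226.0], [383.0, 226.0], [383.0, 226.0]]
```

View pics/c3.png

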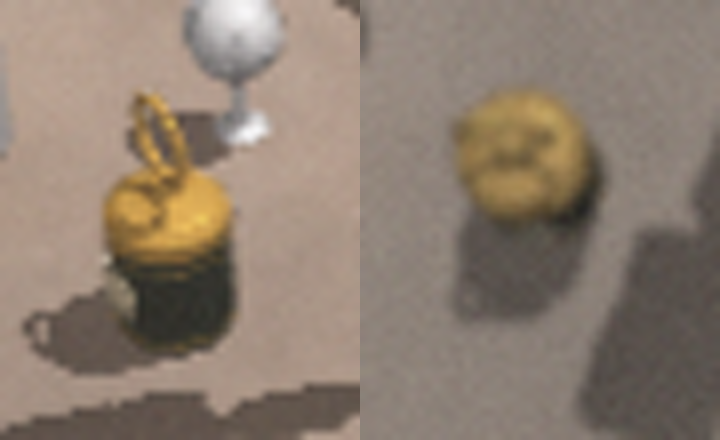

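The ring shows in the side crop as a narrow ellipse, with its top at (243,192) and its foot at (248,203). So it is seen nearly edge-on. I'll get its yaw from the ellipse, then the hook from the column and the rest of the points.

Run:
```python
from h import *
s,t=load("side0"),load("top0")
# tin: lid circle (57mm) centre from the brass masks; hook
lid=np.array([ (onz(t,(200.2,214.2),.074)+onz(s,(245.4,207.2),.074))/2])[0]; print("lid top/side",onz(t,(200.2,214.2),.074),onz(s,(245.4,207.2),.074))
# ring outer ellipse
k=8; x0,y0=238,188
im=cv2.resize(s["pixels"][y0:y0+26,x0:x0+18],None,fx=k,fy=k,interpolation=cv2.INTER_CUBIC)
hsv=cv2.cvtColor(im,cv2.COLOR_RGB2HSV); m=cv2.inRange(hsv,(12,105,50),(32,255,255))
m[int((202-y0)*k):]=0
c=max(cv2.findContours(m,0,cv2.CHAIN_APPROX_NONE)[0],key=cv2.contourArea)
c=cv2.convexHull(c); e=cv2.fitEllipse(c); ctr=(np.array(e[0])+.5)/k-.5+[x0,y0]; print("ellipse",ctr,np.array(e[1])/k,e[2])
a=np.deg2rad(e[2]); U=np.array([[np.cos(a),-np.sin(a)],[np.sin(a),np.cos(a)]]); C=U@np.diag((np.array(e[1])/2/k)**2)@U.T
for b in (np.r_[lid[:2],.103],np.r_[onz(s,ctr,.103)]):
    p=proj(s,b)[0]; J=np.array([(proj(s,b+d)[0]-p)/.001 for d in np.eye(3)*.001]).T*.022
    D=C-np.outer(J[:,2],J[:,2]); w,v=np.linalg.eigh(D); q=v[:,1]*np.sqrt(max(w[1],0))
    yd=np.linalg.solve(J[:,:2],q); print("base",b,"pred px",p,"eig",w,"ydir",yd,np.linalg.norm(yd),"psi_tin",np.degrees(np.arctan2(yd[1],yd[0]))-90)
# scale
col=onz(s,(325.3,213.5),.02); print("col side",col, "top",onz(t,(185+730/3.75,120+127/3.75-.0),.02))
for yaw in(-13.6,-12):
    xd=np.array([np.cos(np.deg2rad(yaw)),np.sin(np.deg2rad(yaw)),0]); h=col-.115*xd; h[2]=.2335
    print("hook",h,"seat px",proj(s,h),"tip px",proj(s,h+[0,0,.016]-.018*xd),"housing front mid bottom/top",proj(t,np.r_[h[:2]-.02*xd[:2],.325]))
print("hook from side px",onz(s,(293.8,171.8),.2335))
```

```text
lid top/side [0.53697767 0.20710868 0.074     ] [0.5340496  0.19208456 0.074     ]
ellipse [249.9559145  219.89366913] [11.50784492 59.57449722] 165.88925170898438
base [0.53551363 0.19959662 0.103     ] pred px [244.15381488 199.40591893] eig [ 32.56004307 863.16443579] ydir [-2.15004175 -6.75576422] 7.0896424276317696 psi_tin -197.65382393247012
base [0.50459977 0.0966495  0.103     ] pred px [249.9559145  219.89366913] eig [ 32.49600235 862.73938073] ydir [-1.95824688 -6.14024501] 6.444946826896901 psi_tin -197.68852194309062
col side [0.7849075  0.07026777 0.02      ] top [ 0.82186851 -0.38796662  0.02      ]
hook [0.67313199 0.09730911 0.2335    ] seat px [[293.81250461 171.08127432]] tip px [[288.3628467  168.09451187]] housing front mid bottom/top [[227.19427521 158.88168528]]
hook [0.67242053 0.09417761 0.2335    ] seat px [[294.1281404  171.65028752]] tip px [[288.7220755 168.7537055]] housing front mid bottom/top [[228.4438823  159.26968427]]
hook from side px [0.67111788 0.09405116 0.2335    ]
```

Run:
```python
from h import *
s,t=load("side0"),load("top0")
a=onz(s,(245.5,208),.05);b=onz(t,(200.0,214.1),.06)
d1=(a-s["eye"])[:2];d2=(b-t["eye"])[:2]
q=np.linalg.solve(np.c_[d1,-d2],(t["eye"]-s["eye"])[:2]); c=s["eye"][:2]+q[0]*d1; print("tin",c)
b=np.r_[c,.103]; p=proj(s,b)[0]; J=np.array([(proj(s,b+d)[0]-p)/.001 for d in np.eye(3)*.001]).T*.022
print("J",J,"ctr",p,"lid bottom-front px",proj(s,np.r_[c,0.]),proj(t,np.r_[c,.074]))
for y in range(-60,61,15):
    yd=np.array([-np.sin(np.deg2rad(y)),np.cos(np.deg2rad(y))]); j=J[:,:2]@yd; z=J[:,2]
    print(y,"halfW",np.hypot(j[0],z[0]).round(2),"halfH",np.hypot(j[1],z[1]).round(2),"cov",(j[0]*j[1]+z[0]*z[1]).round(1))
k=8;x0,y0=238,188
im=cv2.resize(s["pixels"][y0:y0+16,x0:x0+18],None,fx=2,fy=2,interpolation=cv2.INTER_CUBIC)
h=cv2.cvtColor(im,cv2.COLOR_RGB2HSV); m=cv2.inRange(h,(12,95,50),(32,255,255))
print("\n".join("".join(".#"[v>0] for v in r) for r in m))
```

```text
tin [0.54356465 0.21399688]
J [[ 5.70671844 -2.88877144 -0.48488549]
 [-2.14985757 -3.46779544 -4.9330017 ]] ctr [244.35251145 196.32597996] lid bottom-front px [[246.53298636 218.50912748]] [[198.39960137 212.09236925]]
-60 halfW 3.53 halfH 6.1 cov -10.2
-45 halfW 2.05 halfH 6.33 cov -5.5
-30 halfW 0.6 halfH 6.4 cov 1.0
-15 halfW 1.4 halfH 6.29 cov 7.5
0 halfW 2.93 halfH 6.03 cov 12.4
15 halfW 4.29 halfH 5.67 cov 14.3
30 halfW 5.38 halfH 5.3 cov 12.7
45 halfW 6.1 halfH 5.02 cov 8.1
60 halfW 6.4 halfH 4.93 cov 1.6Traceback (most recent call last):
  File "<stdin>", line 14, in <module>
  File "<stdin>", line 14, in <genexpr>
  File "<stdin>", line 14, in <genexpr>
TypeError: string indices must be integers, not 'numpy.bool'
```

```bash
cat >> h.py <<'E'
def tilt(psi,th):
    p,t=np.deg2rad(psi),np.deg2rad(th)
    z=np.array([np.sin(t)*np.cos(p),np.sin(t)*np.sin(p),-np.cos(t)]); y=np.array([-np.sin(p),np.cos(p),0])
    return quat(R.from_matrix(np.c_[np.cross(y,z),y,z])),z
E
python3 - <<'E'
from h import *
from plant import *
q,z=tilt(0,45); g=np.array([.5415-.004,.2115,.035])
q2,z2=tilt(-13,45); h=np.array([.6719,.0953,0])
print(inverse_kinematics(g-.30*z,q),inverse_kinematics(g-.18*z,q),inverse_kinematics(np.r_[h[:2],.16]-.18*z2,q2))
let_go()
arm.move_pose(g-.30*z,q); print(monitor.read_time())
print(arm.movel(g-.18*z,vel=.12,contact_N=8)); print(monitor.read_ee_pos()-(g-.18*z),monitor.read_time())
f0=monitor.read_force(); close_gripper(40); print(monitor.read_gripper_width(),monitor.read_grip_force(),monitor.read_force()-f0,monitor.read_time())
E
```

```text
None [-0.04997489  1.27081835 -1.06317698  2.43795846  2.22483159  1.66795486
 -1.00571663] [ 0.25687342  0.91484192 -1.06050093  2.17456079  2.00028288  1.22311072
 -0.6915969 ]Traceback (most recent call last):
  File "<stdin>", line 7, in <module>
plant.PlanningError: the arm cannot take that pose within its joint ranges
```

Run:
```python
from h import *
from plant import *
g0=np.array([.5415,.2115,.035]); h=np.array([.6719,.0953,0])
Rz=R.from_euler('z',180,degrees=True)
for psi in(0,10,20):
  for th in(35,40,45):
    for fl in(0,1):
      q,z=tilt(psi,th); q2,z2=tilt(psi-13,th)
      if fl: q,q2=quat(rot(q)*Rz),quat(rot(q2)*Rz)
      o=[]
      for p,qq,zz in((g0,q,z),(g0-.06*z,q,z),(g0-.1*z,q,z),(g0+[0,0,.12],q,z),(np.r_[h[:2]-[.07,0],.18],q2,z2),(np.r_[h[:2],.16],q2,z2),(np.r_[h[:2],.1],q2,z2)):
        o.append(inverse_kinematics(p-.18*zz,qq))
      print(psi,th,fl,["-" if a is None else "Y" for a in o], None if o[0] is None else o[0].round(2),None if o[5] is None else o[5].round(2))
```

```text
0 35 0 ['Y', 'Y', 'Y', 'Y', 'Y', 'Y', 'Y'] [ 0.03  1.13 -1.06  2.33  2.07  1.33 -0.84] [-0.    0.66 -0.51  2.06  1.71  0.62 -0.55]
0 35 1 ['Y', 'Y', 'Y', 'Y', 'Y', 'Y', 'Y'] [-0.17  0.95 -0.69  2.34  2.16  1.03  2.07] [-0.37  0.61  0.04  2.07  1.79  0.3   2.42]
0 40 0 ['Y', '-', '-', 'Y', 'Y', 'Y', 'Y'] [-0.01  1.19 -1.06  2.39  2.16  1.49 -0.93] [ 0.28  0.88 -1.06  2.11  1.88  1.11 -0.57]
0 40 1 ['Y', '-', '-', 'Y', 'Y', 'Y', 'Y'] [-0.1   1.09 -0.88  2.39  2.19  1.33  2.09] [-0.4   0.63  0.04  2.13  2.11  0.42  2.07]
0 45 0 ['Y', '-', '-', 'Y', 'Y', 'Y', 'Y'] [-0.04  1.27 -1.06  2.43  2.23  1.66 -0.99] [ 0.26  0.91 -1.06  2.17  2.    1.22 -0.69]
0 45 1 ['Y', '-', '-', 'Y', 'Y', 'Y', 'Y'] [-0.04  1.27 -1.06  2.43  2.23  1.66  2.15] [-0.18  0.68 -0.33  2.19  2.12  0.73  2.1 ]
10 35 0 ['Y', '-', '-', 'Y', 'Y', 'Y', 'Y'] [ 0.11  1.13 -1.06  2.37  2.19  1.24 -0.7 ] [ 0.38  0.84 -1.06  2.08  1.82  0.9  -0.3 ]
10 35 1 ['Y', '-', '-', 'Y', 'Y', 'Y', 'Y'] [ 0.02  1.03 -0.88  2.38  2.25  1.1   2.31] [-0.18  0.6  -0.15  2.1   2.06  0.3   2.39]
10 40 0 ['Y', '-', '-', 'Y', 'Y', 'Y', 'Y'] [ 0.09
[... 413 characters left out ...]
 '-', '-', 'Y', 'Y', 'Y', 'Y'] [ 0.2   1.13 -1.06  2.39  2.29  1.13 -0.53] [ 0.45  0.84 -1.06  2.1   1.86  0.76 -0.14]
20 35 1 ['Y', '-', '-', 'Y', 'Y', 'Y', 'Y'] [ 0.11  1.03 -0.88  2.39  2.38  1.    2.45] [ 0.02  0.61 -0.33  2.11  2.23  0.29  2.47]
20 40 0 ['Y', '-', '-', 'Y', 'Y', 'Y', 'Y'] [ 0.14  1.14 -0.96  2.45  2.46  1.21 -0.7 ] [ 0.45  0.86 -1.06  2.17  2.08  0.82 -0.33]
20 40 1 ['Y', '-', '-', 'Y', 'Y', 'Y', 'Y'] [ 0.1   1.1  -0.88  2.45  2.5   1.17  2.37] [ 0.14  0.66 -0.51  2.18  2.38  0.49  2.35]
20 45 0 ['-', '-', '-', '-', 'Y', 'Y', 'Y'] None [ 0.45  0.89 -1.06  2.24  2.26  0.92 -0.48]
20 45 1 ['-', '-', '-', '-', 'Y', 'Y', 'Y'] None [ 0.25  0.74 -0.69  2.25  2.45  0.71  2.34]
```

Run:
```python
from h import *
from plant import *
q,z=tilt(0,45); g=np.array([.5415-.004,.2115,.035]); up=np.array([0,0,.13])
let_go()
arm.move_pose(g+up-.18*z,q); print(monitor.read_time())
print(arm.movel(g-.18*z,vel=.1,contact_N=8)); print(monitor.read_ee_pos()-(g-.18*z),monitor.read_time())
close_gripper(40); print(monitor.read_gripper_width(),monitor.read_grip_force(),monitor.read_force(),monitor.read_time())
f0=monitor.read_force()
arm.movel(g+[0,0,.12]-.18*z,vel=.1); arm.sleep(.3); print(monitor.read_gripper_width(),monitor.read_force()-f0,monitor.read_time())
for n in("side","top"):
    s=snapshot(n); np.savez(f"pics/{n}1.npz",**s)
s=load("side1");t=load("top1")
a=crop(s,190,120,120,130,3.3);b=crop(t,160,140,120,130,3.3);cv2.imwrite("pics/c4.png",np.hstack([a,b]))
```

```text
2.3083
False
[1.41457165e-04 8.59054528e-05 5.43589545e-04] 3.7583
0.05298877803573013 39.99915271997452 [-0.12764147 -1.34927068  0.44666582] 4.475
0.05308566756133294 [ 0.56312596  1.52723902 -3.40703248] 6.125
```

View pics/c4.png

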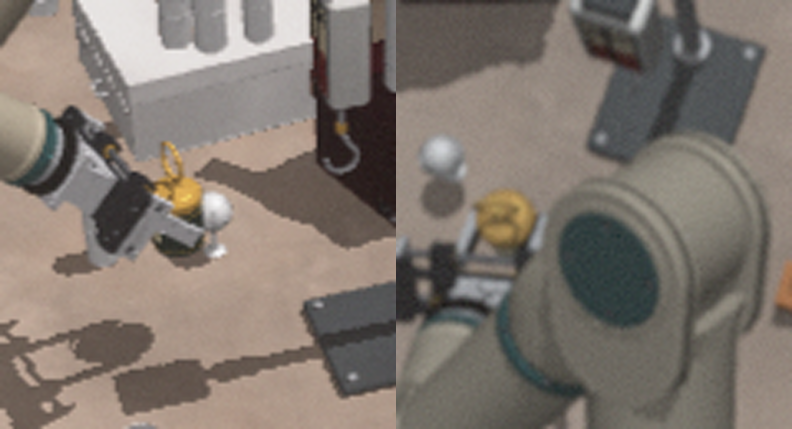

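The tin is held: grip width is 53 mm and the load is about 3.4 N. The ring's opening shows at side crop (170,160), i.e. image (241.5,168.5). Next I'll move to a point in front of the hook and check.

```bash
cat >> h.py <<'E'
PS=-13.; XD=np.array([np.cos(np.deg2rad(PS)),np.sin(np.deg2rad(PS)),0]); HK=np.array([.6719,.0953,.2365])
Q2,Z2=tilt(PS,45)
def hang(dx,t): # tool pose with ring point dx along scale x and t above the unloaded seat
    return HK+XD*(dx-.004)+[0,0,t-.120+.035]-.18*Z2
E
python3 - <<'E'
from h import *
from plant import *
arm.movel(hang(-.065,.022),ori=Q2,vel=.12); print(monitor.read_ee_pos()-hang(-.065,.022),monitor.read_time(),monitor.read_force())
for n in("side","top"):
    s=snapshot(n); np.savez(f"pics/{n}2.npz",**s)
s=load("side2");t=load("top2")
ringtop=HK-.065*XD+[0,0,.022+.005]
print("pred outer ring top side",proj(s,ringtop),"ring ctr",proj(s,ringtop-[0,0,.022]),"lid ctr top view",proj(t,ringtop-[0,0,.051]),"hook tip",proj(s,HK+[0,0,.016]-.018*XD))
a=crop(s,240,130,80,90,6);b=crop(t,180,130,80,130,4); h=540
b=cv2.copyMakeBorder(b,0,max(0,h-b.shape[0]),0,0,0)[:h]; c=np.hstack([a,b]);print(c.shape); cv2.imwrite("pics/c5.png",c)
E
```

```text
[-4.75906180e-04  5.52061166e-04 -8.91811321e-05] 7.225 [ 0.03491461  1.21663756 -2.7163102 ]
pred outer ring top side [[274.00257918 167.86572894]] ring ctr [[274.24934928 173.49880933]] lid ctr top view [[227.03205479 184.67612213]] hook tip [[288.35431716 167.80463255]]
(540, 800, 3)
```

View pics/c5.png

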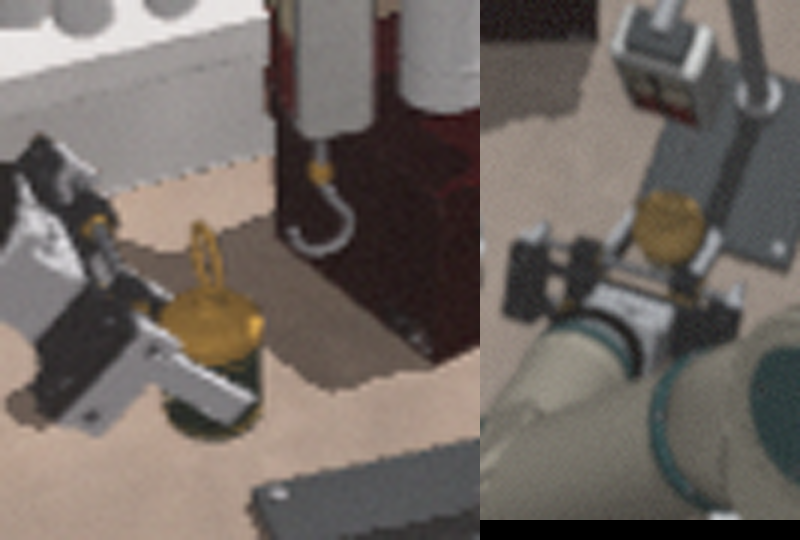

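The ring top is at (273.4,166.6) against a predicted (274.0,167.9). The hook tip is at about (288.3,168.5) and was predicted at (288.4,167.8). Both agree within about 1 px, so I'll insert and lower while watching the force.

Run:
```python
from h import *
from plant import *
print("contact",arm.movel(hang(.002,.022),vel=.04,contact_N=3)); print(monitor.read_ee_pos()-hang(.002,.022),monitor.read_time(),monitor.read_force().round(2))
for t in(.01,.002,-.004,-.010):
    arm.movel(hang(.002,t),vel=.03); arm.sleep(.15); print(t,monitor.read_force().round(2),monitor.read_time())
s=snapshot("side"); np.savez("pics/side3.npz",**s)
cv2.imwrite("pics/c6.png",crop(s,250,110,80,90,6))
```

```text
contact False
[-1.99606238e-04  6.09756689e-05 -4.93904676e-05] 9.15 [-0.45 -0.78 -3.18]
0.01 [-0.31 -0.16 -2.34] 9.85
0.002 [-0.12 -0.47 -1.96] 10.4167
-0.004 [-0.32 -0.24 -1.42] 10.9167
-0.01 [ 0.3   0.23 -1.89] 11.4167
```

View pics/c6.png

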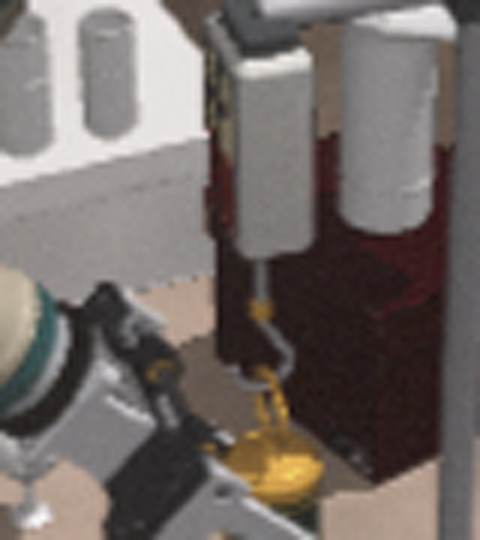

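The hook tip is through the ring, with the crossing at side crop (262,380), and the hook has already sunk. I'll lower further.

Run:
```python
from h import *
from plant import *
def f():
    o=[]
    for _ in range(6): arm.sleep(.03); o.append(monitor.read_force()[2])
    return np.mean(o).round(2)
for t in(-.018,-.026,-.032,-.036):
    arm.movel(hang(.002,t),vel=.03); print(t,f(),monitor.read_time())
```

```text
-0.018 -0.96 12.0833
-0.026 0.0 12.7
-0.032 0.34 13.25
-0.036 0.74 13.7333
```

Run:
```python
from h import *
from plant import *
let_go(); print(monitor.read_gripper_width(),monitor.read_time())
arm.movel(hang(-.075,-.036),vel=.08); print(monitor.read_time())
arm.sleep(1.2); o=[]
for i in range(4):
    o.append(snapshot("side"));arm.sleep(.15)
np.savez("pics/side4.npz",**o[-1]); t=snapshot("top"); np.savez("pics/top4.npz",**t); print(monitor.read_time())
print([np.abs(o[-1]["pixels"][140:215,270:320].astype(int)-p["pixels"][140:215,270:320]).mean().round(2) for p in o[:-1]])
a=crop(o[-1],250,95,62,100,6);b=crop(t,200,120,50,75,8);c=np.hstack([a,b]);print(c.shape);cv2.imwrite("pics/c7.png",c[:600,:800])
```

```text
0.09388129687973044 14.5167
15.6333
17.6833
[np.float64(2.06), np.float64(2.06), np.float64(2.04)]
(600, 772, 3)
```

View pics/c7.png

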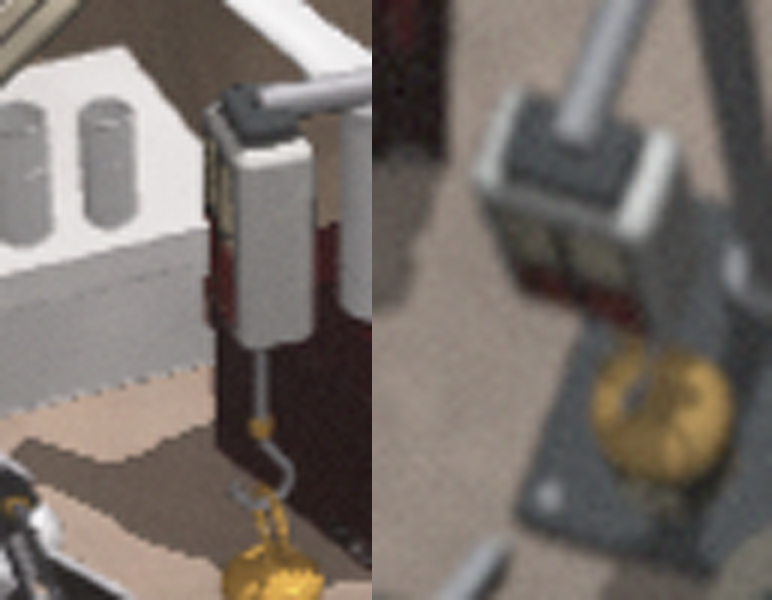

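The tin hangs free, with the coupling now at side (293.3,165.9) and before at about (293.8,158.9). Next I'll compute the exact sink, and the card positions.

Run:
```python
from h import *
s0,s4,s3=load("side0"),load("side4"),load("side3"); t=load("top4")
def cpl(s):
    x,y,w,h=286,150,16,26; hsv=cv2.cvtColor(s["pixels"][y:y+h,x:x+w],cv2.COLOR_RGB2HSV); m=cv2.inRange(hsv,(8,90,80),(30,255,255))
    n,l,st,c=cv2.connectedComponentsWithStats(m); return [(c[i]+[x,y],st[i,4]) for i in range(1,n)]
for s in(s0,s3,s4): print(cpl(s))
for z in(.29,.25): b=np.r_[HK[:2],z]; print(z,(proj(s0,b)-proj(s0,b-[0,0,.037]))[0],proj(s0,b))
# template match coupling+bowl
U=6
A=cv2.resize(s0["pixels"][153:178,284:302],None,fx=U,fy=U,interpolation=cv2.INTER_CUBIC); B=cv2.resize(s4["pixels"][150:190,280:306],None,fx=U,fy=U,interpolation=cv2.INTER_CUBIC)
r=cv2.matchTemplate(B,A[:14*U],cv2.TM_CCOEFF_NORMED); _,v,_,p=cv2.minMaxLoc(r); print("shift",v,np.array(p)/U+[280-284,150-153])
# cards, fresh pictures
for n,im,bs in(("side",s4,((320,280,45,60),(330,300,45,55))),("top",t,((330,200,45,35),(360,205,45,35)))):
  hs=cv2.cvtColor(im["pixels"],cv2.COLOR_RGB2HSV)
  for nm,b in zip(("cream","red"),bs):
    x,y,w,h=b; c=hs[y:y+h,x:x+w]
    m=cv2.inRange(c,(18,25,105),(45,130,255)) if nm=="cream" else (cv2.inRange(c,(172,100,40),(180,255,255))|cv2.inRange(c,(0,150,40),(4,255,255)))
    N,l,st,_=cv2.connectedComponentsWithStats(m)
    if N<2: print(n,nm,"none");continue
    i=1+np.argmax(st[1:,4]); print(n,nm,st[i]+[x,y,0,0,0]); g=l[st[i,1]:st[i,1]+st[i,3],st[i,0]:st[i,0]+st[i,2]]==i
    if nm=="cream": print("\n".join("".join(".#"[int(v)] for v in r) for r in g))
```

```text
[(array([292.9, 158.5]), np.int32(10))]
[(array([293.        , 161.33333333]), np.int32(9)), (array([294.54545455, 172.90909091]), np.int32(11)), (array([293., 175.]), np.int32(1))]
[(array([293.2, 165.9]), np.int32(10)), (array([293., 175.]), np.int32(1))]
0.29 [-0.10203299 -9.61169568] [[293.65297533 156.9674623 ]]
0.25 [-0.09859736 -9.28805364] [[293.76313968 167.34514777]]
shift 0.8493548631668091 [0.         6.83333333]
side cream [325 285  20  26 101]
#...................
##..................
.##.................
..##................
.####...............
...###..............
...####.............
...#####............
....#####...........
.....#####..........
.....######.........
......###.##........
......###..##.......
.......###.##.......
.......#####........
........######......
..........#####.....
..........####......
...........#####....
............####....
.............####...
..............####..
...............###..
................###.
.................##.
..................##
side red [338 310  21  28 104]
top cream [341 213  19  12 135]
..#.##.............
..######.#.........
.##########.#.#....
.##########.#####..
.########..######..
##################.
.##################
.##.###############
......############.
..........#########
............#.#####
...............####
top red [372 224   3   4   6]
```

The sink is about 27–28 mm, well under 37 mm, so the pointer is in the cream band and the cream card is the one to take. Next I'll locate its top edge and the slot.

```bash
cat >> h.py <<'E'
def cardtool(psi,th,flip=False): # tool z down along a card leaning th, tool y along card normal
    q,z=tilt(psi,th); r=rot(q)*R.from_euler('z',-90 if not flip else 90,degrees=True); return quat(r),z
E
python3 - <<'E'
from h import *
from plant import *
s,t=load("side4"),load("top4"); s0,t0=load("side0"),load("top0")
P,e=tri(s,(325.0,284.8),t,(340.3,219.4)); print("top +y corner",P,e)
for z in(.100,.108): 
    a,b=onz(t,(340.1,219.6),z),onz(t,(358.9,224.9),z); print(z,(a+b)/2,np.linalg.norm(a-b),np.degrees(np.arctan2(*(a-b)[[1,0]]))-90, "side px of corners",proj(s,[a,b]).round(1).tolist())
# slot
for n,im,box in(("top",t0,(278,222,26,15)),("side",s0,(279,259,13,22))):
    x,y,w,h=box; g=cv2.cvtColor(im["pixels"],cv2.COLOR_RGB2GRAY)[y:y+h,x:x+w].astype(float)
    U=4; g=cv2.resize(g,None,fx=U,fy=U,interpolation=cv2.INTER_CUBIC); m=(g<np.percentile(g,50)*.68).astype(np.uint8)
    N,l,st,c=cv2.connectedComponentsWithStats(m); k=[i for i in range(1,N) if st[i,0]>0 and st[i,1]>0 and st[i,0]+st[i,2]<w*U and st[i,1]+st[i,3]<h*U]
    i=max(k,key=lambda i:st[i,4]) if k else 1+np.argmax(st[1:,4]); px=(c[i]+.5)/U-.5+[x,y]
    pts=np.argwhere(l==i)[:,::-1]; pp=np.array([onz(im,(q+.5)/U-.5+[x,y],.034)[:2] for q in pts]); r=cv2.minAreaRect((pp*1000).astype(np.float32))
    print("slot",n,st[i],px,onz(im,px,.034),r)
print(onz(s,(347.9,324.9),.054))
for fl in(0,1):
    q,z=cardtool(-13,30,fl); p=P-[.006,.03,0]; q3,z3=cardtool(-11,0,fl)
    for pp,qq,zz in((p,q,z),(p-.1*z,q,z),(p+[-.06,0,.12],q3,z3),(np.array([.52,-.095,.2]),q3,z3),(np.array([.52,-.095,.089]),q3,z3)):
        k=inverse_kinematics(pp-.18*zz,qq); print(fl,None if k is None else k.round(2))
E
```

```text
top +y corner [ 0.55849285 -0.25582889  0.10042871] 0.006044049518621989
0.1 [ 0.54892172 -0.28512073  0.1       ] 0.0629874782930327 -11.02025408918577 side px of corners [[322.6, 285.4], [331.5, 302.0]]
0.108 [ 0.54723336 -0.28404606  0.108     ] 0.06264667438057084 -11.020254089185855 side px of corners [[322.0, 283.5], [330.8, 300.1]]
slot top [ 14  14  74  26 463] [289.95599352 228.40307775] [ 0.52346704 -0.09449506  0.034     ] ((523.1180419921875, -95.07890319824219), (64.57752990722656, 7.028453826904297), 78.62860107421875)
slot side [ 13  18  35  60 506] [286.06867589 271.03557312] [ 0.52261791 -0.10218095  0.034     ] ((522.7275390625, -99.6709213256836), (65.74468994140625, 7.835693836212158), 80.71467590332031)
[ 0.55891856 -0.37566186  0.054     ]
0 [ 0.8   0.69 -0.41  2.19  2.67  0.23  0.8 ]
0 [ 1.15  0.57 -0.87  2.24  1.69  0.3   1.79]
0 [ 0.45  0.52  0.04  1.75 -0.02  0.87 -2.83]
0 [-0.15  0.52  0.41  1.89 -0.28  0.79 -2.92]
0 [-0.02  0.67  0.22  1.98 -0.28  0.52 -2.94]
1 [ 1.16  0.9  -1.03  2.18  1.93  0.61 -1.48]
1 [ 1.18  0.59 -0.91  2.24  1.67  0.33 -1.33]
1 [ 1.13  0.76 -1.15  1.73  0.76  1.16 -0.43]
1 [ 0.82  0.74 -1.14  1.86  0.77  1.07 -0.83]
1 [ 0.81  0.97 -1.18  1.96  1.09  1.04 -1.09]
```

The card's top edge midpoint is at about (0.5525, −0.285, 0.104) and the slot at about (0.523, −0.097). Now I'll grasp the cream card.

Run:
```python
from h import *
from plant import *
arm.movel(hang(-.10,.06),vel=.15); print(monitor.read_time())
q,z=cardtool(-11.5,30,True); top=np.array([.5525,-.2852,.104]); g=top+.016*z
arm.move_pose(g-.28*z,q); print(monitor.read_time(),monitor.read_q().round(2))
f0=monitor.read_force()
print(arm.movel(g-.18*z,vel=.08,contact_N=5),monitor.read_ee_pos()-(g-.18*z),(monitor.read_force()-f0).round(2),monitor.read_time())
s,t=snapshot("side"),snapshot("top"); np.savez("pics/side5.npz",**s);np.savez("pics/top5.npz",**t)
cv2.imwrite("pics/c8.png",np.hstack([crop(s,270,240,100,110,4),crop(t,310,170,90,110,4)]))
```

```text
18.4917
19.9833 [ 1.21  0.65 -0.97  2.23  1.69  0.38 -1.3 ]
False [-9.99477316e-05 -1.23868110e-05  4.15270802e-04] [ 0.77 -0.07  0.06] 21.3833
```

View pics/c8.png

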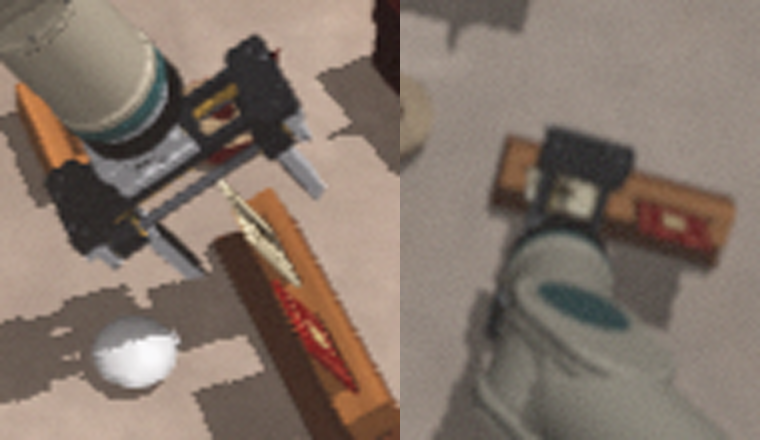

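The card lies between the open fingers, with the side crop showing it at (225–295, 180–285) between fingertips at (200,270) and (315,190). I'll close and pull it out along its own plane.

Run:
```python
from h import *
from plant import *
f0=monitor.read_force(); close_gripper(20); print(monitor.read_gripper_width(),monitor.read_grip_force(),(monitor.read_force()-f0).round(2),monitor.read_time())
q,z=cardtool(-11.5,30,True); p=monitor.read_ee_pos()
# slot leans 25 deg: pull along the slot
d=-cardtool(-11.5,25,True)[1]
arm.movel(p+.045*d,vel=.06); print((monitor.read_force()-f0).round(2),monitor.read_time())
arm.movel(p+.045*d+[0,0,.06],vel=.12)
B=np.array([.523,-.097]); q3,z3=cardtool(-11,0,True)
G=np.r_[B,.014+.074+.055]
arm.move_pose(G-.18*z3,q3); arm.sleep(.2); print(monitor.read_ee_pos()-(G-.18*z3),monitor.read_gripper_width(),monitor.read_time())
s,t=snapshot("side"),snapshot("top"); np.savez("pics/side6.npz",**s);np.savez("pics/top6.npz",**t)
cv2.imwrite("pics/c9.png",np.hstack([crop(s,240,200,80,110,5),crop(t,260,180,75,110,5)]))
```

```text
0.003683801594709963 19.994094371795654 [ 1.54 -0.28 -0.26] 22.8167
[-0.45  1.05 -0.65] 23.7167
[-0.00063205 -0.00205984 -0.00031921] 0.004252458254506812 25.3583
```

View pics/c9.png

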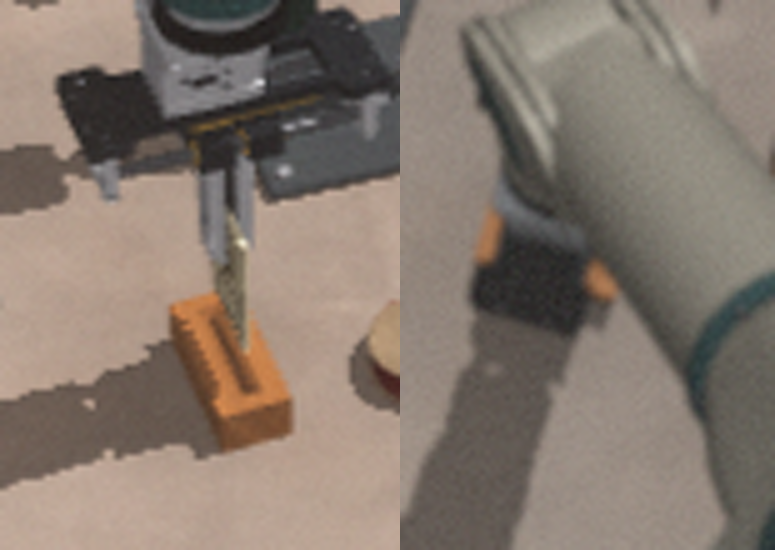

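The card hangs upright over the block, its lower near corner at side (289.2,270). The slot runs from about (282.2,263) to (290.6,278). Next I'll measure how it sits in the grip.

Run:
```python
from h import *
from plant import *
s=load("side6")
r=rot(monitor.read_tcp_rot()); tc=monitor.read_ee_pos(); n=r.apply([0,1,0]); w=r.apply([1,0,0]); z=r.apply([0,0,1]); G=tc+.18*z
print("normal",n.round(3),"w",w.round(3),"G",G.round(4))
x0,y0,W,H=278,236,20,40
hs=cv2.cvtColor(s["pixels"][y0:y0+H,x0:x0+W],cv2.COLOR_RGB2HSV); m=cv2.inRange(hs,(18,25,60),(45,140,255))
print("\n".join(str(y0+i)+" "+"".join(".#"[int(v>0)] for v in rr) for i,rr in enumerate(m)))
def onplane(px):
    e,d=ray(s,px); return e+d*((G-e)@n)/(d@n)
for px in((289.2,270),(289.7,270.5),(289.5,250)):
    p=onplane(px)-G; print(px,"along w",(p@w).round(4),"along z",(p@z).round(4))
print("slot ends side",onz(s,(282.2,263),.034),onz(s,(290.6,278),.034))
```

```text
normal [ 0.981 -0.193  0.   ] w [ 0.193  0.981 -0.001] G [ 0.5226 -0.0986  0.143 ]
236 ....................
237 ....................
238 ....................
239 ....................
240 ....................
241 ....................
242 .......#............
243 .......##...........
244 .......###..........
245 ........##..........
246 .......###..........
247 .........##.........
248 ........###.........
249 .......#####........
250 ........###.........
251 ........#.##........
252 .....#..###.........
253 .....##.####........
254 ......#..##.........
255 .......####.........
256 .....##.####........
257 .....###.###........
258 ......##.##.........
259 ........###.........
260 .......###..........
261 .......####.........
262 .........##.........
263 .........###........
264 .........##.........
265 ....................
266 ..........#.........
267 ..........#.........
268 ..........#.........
269 ....................
270 ....................
271 ....................
272 ....................
273 ....................
274 ....................
275 ....................
(289.2, 270) along w -0.0362 along z 0.0696
(289.7, 270.5) along w -0.0407 along z 0.0671
(289.5, 250) along w -0.0429 along z -0.0228
slot ends side [ 0.52931291 -0.06672249  0.034     ] [ 0.52006766 -0.13386326  0.034     ]
```

The card is nearly edge-on here, so its offset along its width is poorly determined. I'll turn it broadside to the side camera for a moment to measure.

Run:
```python
from h import *
from plant import *
q3,z3=cardtool(40,0,True); G=np.array([.523,-.097,.20])
arm.movel(monitor.read_ee_pos()+[0,0,.057],vel=.15)
arm.move_pose(G-.18*z3,q3); arm.sleep(.2); print(monitor.read_time())
s=snapshot("side"); np.savez("pics/side7.npz",**s)
r=rot(monitor.read_tcp_rot()); n,w,z=(r.apply(v) for v in([0,1,0],[1,0,0],[0,0,1])); G=monitor.read_ee_pos()+.18*z
def onplane(px):
    e,d=ray(s,px); p=e+d*((G-e)@n)/(d@n)-G; return [p@w*1000,p@z*1000]
c=proj(s,G)[0].astype(int); x0,y0=c-[25,20]; W,H=50,55
hs=cv2.cvtColor(s["pixels"][y0:y0+H,x0:x0+W],cv2.COLOR_RGB2HSV); m=cv2.inRange(hs,(16,35,60),(45,140,255))
N,l,st,_=cv2.connectedComponentsWithStats(m); i=1+np.argmax(st[1:,4]); print(st[i])
pts=np.array([onplane(p[::-1]+[x0,y0]) for p in np.argwhere(l==i)])
print("w",np.percentile(pts[:,0],[0,2,98,100]).round(1),"z",np.percentile(pts[:,1],[0,2,98,100]).round(1))
for lo in range(-20,80,10):
    k=pts[(pts[:,1]>=lo)&(pts[:,1]<lo+10)]
    if len(k): print(lo,k[:,0].min().round(1),k[:,0].max().round(1),len(k))
for lo in range(-40,40,10):
    k=pts[(pts[:,0]>=lo)&(pts[:,0]<lo+10)]
    if len(k): print("w",lo,k[:,1].max().round(1))
```

```text
26.925
[ 17  16  20  25 337]
w [-33.1 -32.9  25.3  26.8] z [-21.4 -17.3  71.4  73.6]
-20 -33.1 -8.9 21
-10 -33.1 -8.8 21
0 -33.0 25.4 31
10 -32.9 25.8 31
20 -32.8 25.9 35
30 -32.7 26.5 47
40 -32.7 26.8 46
50 -32.6 24.1 46
60 -32.5 24.3 43
70 -32.5 24.5 13
w -40 70.9
w -30 71.9
w -20 71.8
w -10 72.7
w 0 71.5
w 10 73.6
w 20 72.4
```

The card is square in the grip, 3 mm off along its width, with its lower edge 74 mm ahead of the grasp point. Now I'll insert it.

Run:
```python
from h import *
from plant import *
q3,z3=cardtool(-11,0,True); G=np.array([.5237,-.0944,.014+.074])
arm.move_pose(G+[0,0,.05]-.18*z3,q3); arm.sleep(.2); e=monitor.read_ee_pos()-(G+[0,0,.05]-.18*z3); print(e,monitor.read_time())
f0=monitor.read_force()
c=arm.movel(G-[0,0,.006]-.18*z3,ori=q3,vel=.03,contact_N=5)
print(c,"lower edge above floor mm",(monitor.read_ee_pos()[2]+0-(G[2]+.18))*1000,(monitor.read_force()-f0).round(2),(monitor.read_ee_pos()-(G-.18*z3))[:2],monitor.read_gripper_width(),monitor.read_time())
s=snapshot("side"); np.savez("pics/side8.npz",**s)
```

```text
[ 1.42633068e-04 -5.19422050e-05  3.17204394e-04] 27.9833
True lower edge above floor mm -1.4192680175753036 [ 0.31 -0.66  5.18] [6.89424827e-05 9.01508273e-05] 0.004055558852362807 29.5167
```

Run:
```python
from h import *
from plant import *
p=monitor.read_ee_pos(); print(arm.movel(p-[0,0,.004],vel=.02,contact_N=8),(monitor.read_ee_pos()-p)*1000)
let_go(); p=monitor.read_ee_pos(); arm.movel(p+[0,0,.12],vel=.15)
arm.move_pose(p+[-.08,-.12,.14],monitor.read_tcp_rot()); arm.sleep(.5); print(monitor.read_time())
s,t=snapshot("side"),snapshot("top"); np.savez("pics/side9.npz",**s);np.savez("pics/top9.npz",**t)
cv2.imwrite("pics/c10.png",np.hstack([crop(s,220,95,150,260,2.3),crop(s,260,230,55,75,8)[:598]]))
B=np.array([.5232,-.0975]); w=np.array([.193,.981,0]); 
print("pred top corners",proj(s,[np.r_[B,.104]-.03*w,np.r_[B,.104]+.03*w]).round(1).tolist())
x0,y0=278,238; hs=cv2.cvtColor(s["pixels"][y0:y0+40,x0:x0+20],cv2.COLOR_RGB2HSV); m=cv2.inRange(hs,(16,35,60),(45,140,255))
k=np.argwhere(m); print("cream px rows/cols",k.min(0)+[y0,x0],k.max(0)+[y0,x0])
```

```text
True [ 0.14690969  0.52972918 -1.20070068]
33.2667
pred top corners [[288.3, 261.3], [281.8, 247.7]]
cream px rows/cols [238 278] [277 289]
```

View pics/c10.png

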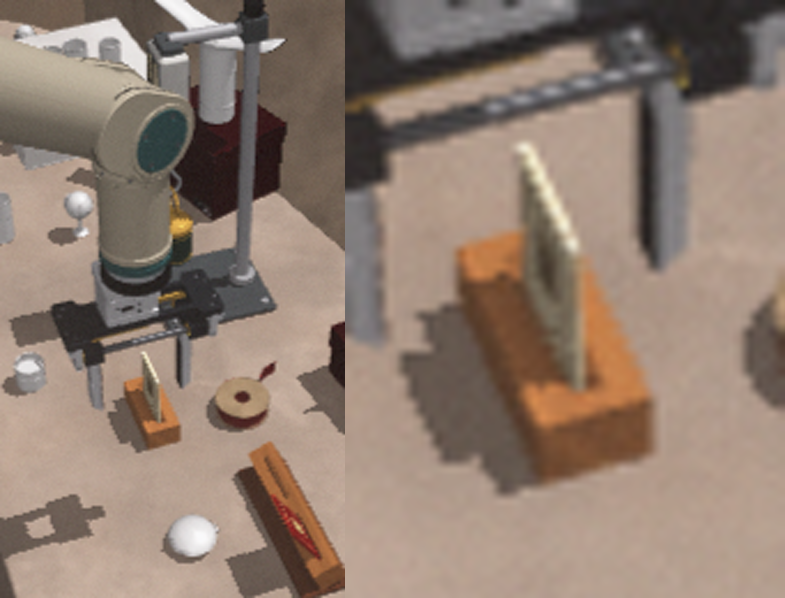

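The cream card stands upright in the block with its top corners at (288.3,260) and (282.1,248), as predicted for fully down. The tin hangs, the red card is still in its rack, and the gripper is clear.

```bash
python3 -c "
from plant import *
print(ticket.hand_in(),monitor.read_time())"
```

```text
the job is handed in; nothing more can be done
the job is handed in; nothing more can be done
```

The job is handed in at about 33 s of the 72 s: the tin hangs on the hook, which sank about 28 mm (cream band), and the cream card stands upright and, by contact force and the last picture, fully down in the block; the red card is still in its rack, and no verdict came back.

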